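Bring the run-sheet board down to its middle notch

ROBOT

A 6-joint arm with a two-finger parallel gripper is mounted at the origin on the work surface. World frame = base frame: x ahead of the robot, y to its left, z up, the work surface at z = 0. Lengths are in m, angles in rad, forces in N, time in s.
With the tool pointing down it reaches from about 0.35 to 0.975 m from the base axis. Payload 4.9 kg.
Tool frame: the origin (TCP) lies at the centre of the arm's flange, where the gripper is bolted on; the fingertips stand 173 mm ahead of it and the grasp point (between the pads) lies 155 mm ahead of it (ctrl.finger_overhang is the distance from the TCP to the fingertips, in m); z points along the fingers, y is the direction in which the jaws open and shut (so a half turn about z gives the same grasp; the last joint's range is limited). The gripper opens to 85 mm and grips with 20 to 120 N. Pads are 22 mm wide; open, the fingers measure 114 mm over their backs; the gripper's body (76 mm by 85 mm) begins 54 mm behind the grasp point. The pads swing forward as they close: fully open they stand 13 mm farther back than shut.
Start: joints at [-1.257, 0.053, 1.613, -0, 1.476, -0.119], TCP at [0.262, -0.567, 0.405] pointing down, gripper open.
Joint ranges: [-3.01, 3.01], [-1.01, 2.22], [0.06, 2.58], [-1.02, 4.17], [0.09, 2.62], [-3.14, 3.14]. Speed limits (rad/s): [2.57, 2.57, 3.14, 3.14, 3.14, 3.14].

INTERFACE

Orientations are given as a rotation vector (axis times angle).
In Python, from station import ctrl, eyes, spotter gives the robot as it stands.
- The arm moves only by the shell command python3 -m crank 'ROWS' [FORCE]. ROWS is JSON, a list of rows, each a list of 7 numbers: the turn, a rotation vector about the tool's x, y, z in rad, then the shift along the tool's x, y, z in mm, then the closure, from -1 (fully open) to 1 (shut). A call has 1 to 8 rows; each row shifts and turns the pose as measured when the row begins, along the tool's axes as they then stand; what a row does not reach is not made up. A row lasts 1/12 s, in which the tool goes at most 41.7 mm and 7.16 degrees, less where a joint would pass 70% of its speed; a pose out of reach is approached as far as the arm can. A call is refused whole if a number of a shift passes 41.7 or a number of a turn 0.125, either way. A call with a gripper value outside its range is refused whole. The fingers move at their own pace and stop on an object; FORCE is the grip in N (left out, the last holds). Time passes only in rows, so rows that do not move let the fingers close. It gives the time, the measured TCP pose, the force and the opening at its end, in the units of the state.
- ctrl.get_obs(): the state, without advancing time (a new reading comes with each control period).
- eyes.get_image(name): name is "scene" or "top"; returns a dict with "image" (480x640x3 uint8, red, green, blue), "vertical_fov" (degrees; the focal length in pixels is half the picture's height over the tangent of half this angle, whatever the lens; pixels are square), "cx", "cy" (the principal point, pixels), "dist" ([k1, k2, p1, p2, k3] as OpenCV has them; the pictures are not rectified), "rvec" (rotation vector, rad) and "tvec" (3), from world to camera coordinates, as OpenCV has them. Camera axes: x right, y down, z forward; pixel columns grow to the right and rows downward; lengths in m; the calibration is good to about 2 mm. A picture is of the moment at which its call begins. There is no depth.
- ctrl.finish_job(): hands the job in, once; it reports no verdict.
Trained networks look in a picture, given as the dict that the camera call returned (one of the last four; its "shot" number tells which), for a name from the list of things; names that differ only in an ending like _2 or _b are one class to them, and where a whole thing is asked for, a point or a joint stands for the part that bears it (a point fixed in the world has none). Each returns a list of dicts, best first, with "confidence" (0 to 1); they miss things now and then, are a little off and sometimes report something else, mostly with a low value. They report only what shows in the picture. A call takes as long as a camera call.
- spotter.look_for(query, picture): "centre" ([x, y, z] in m, in world coordinates, good to about 4 mm: the middle of the surface that is visible of it).
- spotter.outline_of(query, picture): "region" (480x640 bool, what is visible of it).
- spotter.mark_of(query, picture): "centre" ([x, y, z] in m, in world coordinates, good to about 4 mm: a listed point, or the origin of a listed thing).
The state is a dict: "t": time; "q": joint angles; "dq": joint speeds; "effort": joint torques, N m; "tool_pos": TCP position; "tool_rot": TCP orientation; "contact_force": force on the tool from outside, world axes, zero at the start; "wrist_torque": the same for the moment, N m; "opening": finger opening in m.
Only numpy, scipy, OpenCV 4.12 (cv2) and the standard library are available. Lean on these libraries where they do the work, as an engineer would, in place of code of your own. Each camera call takes 0.05 s, during which the arm holds its last target.

TASK

The run-sheet board on the bench stand is propped too steep, in the top notch of its ratchet, and the ratchet only lets it go up: lift it by the handle bar past the top until it just meets its rubber stop and the pawl lets go, lower it slowly under control until it lies fully flat, then raise it again to the middle one of its three notches, let it down gently until the pawl carries it, and only then let go. Never drop the board or let it fall onto the pawl or the rests, and never force it against the pawl or the stop. Leave the other things on the bench where they are.

Things in the scene. Friction and masses are not known exactly. Their poses are not given: they have to be found in the camera images.
- stand: white steel base plate of the stand, 290 x 310 x 6 mm, fixed to the bench; origin at the centre of its underside, z up, x from the reader's side (hinge) towards the handle's side, y along the hinge; the ratchet wheel and pawl are on its -y side
- hinge (a point): middle of the board's hinge axis, at (-100, 0, 85) mm in the stand's frame; the axis runs along the stand's y. The hinge is slightly stiff. The board counts as dropped when the hand leaves it before the pawl or the rests carry it, or when it is lowered faster than 0.2 m/s at the handle bar
- handle (a point): middle of the round steel handle bar at the board's free end, 12 mm thick, 110 mm long, parallel to the hinge; with the board flat it lies 270 mm from the hinge and 10 mm above it, and swings with the board (up to 0.34 m over the bench). 40 mm gap between bar and board: pinch it from above, a finger either side; the bar turns between them. It weighs 3 to 6 N in the hand
- board (a joint): tilt of the board in rad: 0 lying flat on two rubber rests, growing as the handle end rises. Three notches, differing from stand to stand: the first lies below 0.35, the second between 0.37 and 0.64, the third between 0.66 and 0.9: feel for the seat. Lifted some 0.05 past a seat, the pawl clicks in and then holds. Raised from flat to 0.69 it is always past the second click and short of the third. It starts in the third
- post: steel plate, 70 x 4 x 45 mm, with the weighted pawl that props the board's notched wheel, on the stand's -y side; fixed; origin as the stand's, but clamped up to 5 mm higher or lower. When the pawl takes the board, the load leaves the hand within 3 mm of travel, then the force climbs steeply; the pawl feels 5 times a push at the handle: keep that below 15 N
- top_stop: bracket with a 9 mm rubber roller under the wheel, origin as the stand's; stops the board at tilt 1.235 (a firm 7 N at the handle is enough, keep below 20 N). Between 1.08 and there the wheel throws the pawl clear; it stays clear on the way down and is set again by the last travel to fully flat (under 0.03). If the pawl still catches on the way down (between 0.66 and 0.9), lift to the stop again
- tube_rack: white tube rack 110 x 200 x 74 mm, a bystander; origin under its centre
- tip_box: pipette-tip box 122 x 84 x 82 mm, a bystander; origin under its centre
- reagent: amber reagent bottle, 68 mm across, 140 mm tall, a bystander; origin under its centre
- marker: marker pen lying flat, 130 mm long along its y, a bystander; origin under its centre
- timer: small white bench timer 62 x 62 x 22 mm, a bystander; origin under its centre
- pipette: hand pipette lying flat, 270 mm long along its x, a bystander; origin under its centre
- beaker: small glass beaker, 68 mm across, 90 mm tall, a bystander; origin under its centre

How it is judged:
On the way, in this order (a step that is already met when the one before it is completed fails the run):
1. the board has been lifted past its top notch (value of joint board above 1 rad).
2. the board lies fully flat (value of joint board below 0.03 rad), for 0.2 s.
3. the pawl carries the board in the middle notch while the hand is still on it (value of joint board between 0.37 and 0.64 rad and contact force between stand and post above 4 N and contact force between the fingers and stand above 0.3 N), for 0.15 s.
At the end, for the whole second after the job is handed in: the board stands still in its middle (second) notch, held by the pawl alone: tilt between 0.37 and 0.64 rad (the first notch is always lower, the third always higher), tilt changing by less than 0.05 rad/s (value of joint board between 0.37 and 0.64 rad and velocity of joint board between -0.05 and 0.05 rad/s); the robot touches nothing.
It fails at once if the board was let go and fell (tilt falling faster than 0.3 rad/s, about 0.08 m/s at the handle, with no hand on it) (velocity of joint board below -0.3 rad/s and contact force between each of the fingers, the arm and stand below 0.5 N).
It fails at once if the board was lowered too fast (tilt falling faster than 0.9 rad/s, about 0.24 m/s at the handle) (velocity of joint board below -0.9 rad/s).
It fails at once if the pawl was loaded by a hard push or a drop (over 100 N on it; the resting board gives 10 to 25 N, a push of some 20 N down at the handle 100 N) (contact force between stand and post above 100 N).
It fails at once if the board was forced against its top stop (over 110 N on the stop, about 30 N at the handle) (contact force between stand and top_stop above 110 N).
It fails at once if another thing on the bench was moved by more than 30 mm (distance of any of tube_rack, tip_box, reagent, marker, timer, pipette, beaker from where it was at the start of the episode above 0.03 m).
It also fails if it takes over 69 s, if anything falls off the work surface, if the arm or the gripper's body presses on something with over 40 N, if the wrist force passes 120 N, or if a joint passes its speed limit or range.

## Working session

There is one attempt and no reset: what is moved stays moved. The work goes in short steps, Python scripts to look and compute and a shell command to move; the robot and the scene stay as the last step left them, time stands still between calls to the robot, and variables do not carry over. Pictures are saved under pics/ and viewed, and the job is handed in when it is done.

```bash
ls; mkdir -p pics; cat > h.py <<'E'
import numpy as np, cv2, json
from station import ctrl, eyes, spotter
def save(p,n): cv2.imwrite('pics/'+n+'.png',cv2.cvtColor(p['image'],cv2.COLOR_RGB2BGR))
np.set_printoptions(precision=4,suppress=True)
E
python3 - <<'E'
from h import *
o=ctrl.get_obs(); print(o, ctrl.finger_overhang)
for c in ("scene","top"):
    p=eyes.get_image(c); save(p,c+'0'); print({k:v for k,v in p.items() if k!='image'})
    for q in ("hinge","handle","stand","post","top_stop"):
        try: print(c,q,[(np.round(d['centre'],4),round(d['confidence'],2)) for d in spotter.mark_of(q,p)][:2])
        except Exception as e: print(q,e)
E
```

```text
pics
{'t': 0.0, 'q': array([-1.257 ,  0.0534,  1.6143,  0.    ,  1.476 , -0.119 ]), 'dq': array([-0.0005, -0.0005, -0.0004,  0.0022,  0.0006,  0.0004]), 'effort': array([ -0.0006, -39.3681, -37.0178,  -0.0001,   0.0071,  -0.    ]), 'tool_pos': array([ 0.2621, -0.5671,  0.4034]), 'tool_rot': array([-3.0663, -0.6741,  0.0003]), 'contact_force': array([0.0939, 0.6007, 0.232 ]), 'wrist_torque': array([-0.0209,  0.0134,  0.0127]), 'opening': 0.0853083147823576} 0.1734
{'vertical_fov': 50.571200438651296, 'cx': 320.76319365596186, 'cy': 238.34027245995878, 'dist': array([-0.0876,  0.    ,  0.    ,  0.    ,  0.    ]), 'rvec': array([ 2.4115,  0.9053, -0.2613]), 'tvec': array([-0.4036, -0.2328,  1.2841]), 'shot': 1}
scene hinge []
scene handle [(array([0.5973, 0.0981, 0.2849]), 0.98)]
scene stand [(array([ 0.5146,  0.0855, -0.0011]), 0.8)]
scene post []
scene top_stop []
{'vertical_fov': 43.31985058492682, 'cx': 327.09351012081834, 'cy': 237.99113371176722, 'dist': array([-0.0372,  0.    ,  0.    ,  0.    ,  0.    ]), 'rvec': array([ 2.1935, -2.1501,  0.0841]), 'tvec': array([0.0166, 0.5346, 1.4516]), 'shot': 2}
top hinge [(array([0.4143, 0.0795, 0.0839]), 0.76)]
top handle [(array([0.6021, 0.098 , 0.2814]), 0.68)]
top stand []
top post []
top top_stop []
```

View pics/scene0.png

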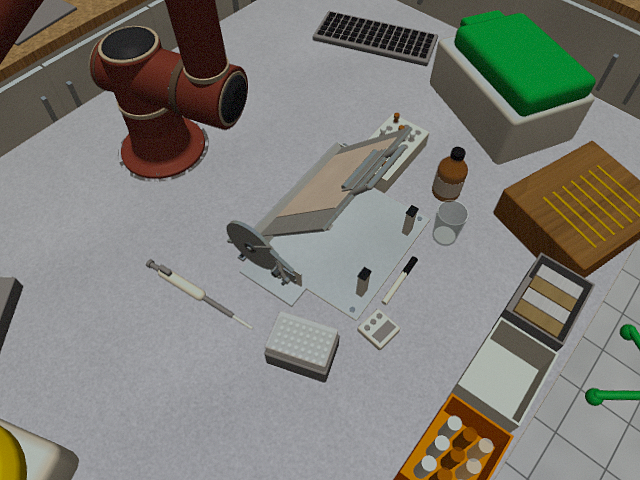

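View pics/top0.png

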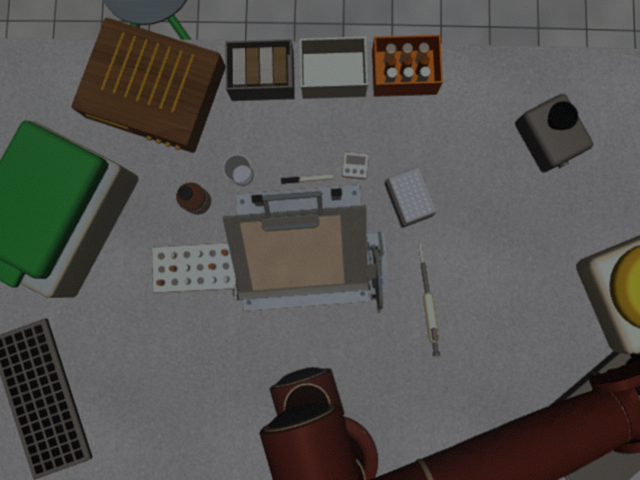

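```bash
python3 - <<'E'
from h import *
for c in ("scene","top"):
    p=eyes.get_image(c)
    for q in ("hinge","handle","stand","tube_rack","tip_box","reagent","marker","timer","pipette","beaker"):
        print(c,q,[(np.round(d['centre'],4),round(d['confidence'],2)) for d in spotter.mark_of(q,p)][:2])
    for d in spotter.outline_of("handle",p)[:1]:
        ys,xs=np.where(d['region']); print('outline',d['confidence'],len(xs),xs.min(),xs.max(),ys.min(),ys.max(), xs.mean(), ys.mean())
E
```

```text
scene hinge [(array([0.4151, 0.0839, 0.0851]), 0.67)]
scene handle [(array([0.5985, 0.0953, 0.2841]), 0.79)]
scene stand [(array([0.5128, 0.0867, 0.0005]), 0.71)]
scene tube_rack [(array([0.4546, 0.3403, 0.0018]), 0.64)]
scene tip_box [(array([ 0.6397, -0.1706,  0.0009]), 0.74)]
scene reagent [(array([ 0.6248,  0.354 , -0.0016]), 0.74)]
scene marker [(array([0.6815, 0.079 , 0.0011]), 0.81)]
scene timer [(array([ 0.7169, -0.0387, -0.0008]), 0.68)]
scene pipette [(array([ 0.4082, -0.2206, -0.    ]), 0.83)]
scene beaker [(array([0.6934, 0.2453, 0.0001]), 0.86)]
outline 0.62 8734 227 412 128 278 318.4405770551866 195.93977558964966
top hinge [(array([0.41  , 0.08  , 0.0862]), 0.88)]
top handle [(array([0.6022, 0.0982, 0.2848]), 0.83)]
top stand [(array([ 0.6906,  0.244 , -0.0016]), 0.34)]
top tube_rack [(array([0.4561, 0.347 , 0.0032]), 0.78)]
top tip_box [(array([ 0.6836,  0.0827, -0.003 ]), 0.28)]
top reagent [(array([ 0.6246,  0.352 , -0.0057]), 0.79), (array([0.6016, 0.102 , 0.2836]), 0.61)]
top marker [(array([ 0.6806,  0.0879, -0.0037]), 0.72), (array([0.6924, 0.2444, 0.003 ]), 0.45)]
top timer [(array([ 0.7211, -0.0374, -0.0017]), 0.74)]
top pipette [(array([ 0.4081, -0.2189, -0.0004]), 0.65)]
top beaker [(array([0.694 , 0.2425, 0.0033]), 0.88)]
outline 0.8 12370 223 383 192 309 302.4971705739693 250.34704931285367
```

```bash
python3 - <<'E'
from h import *
a=cv2.imread('pics/top0.png')[170:320,215:395]; cv2.imwrite('pics/topz.png',cv2.resize(a,None,fx=4.4,fy=4,interpolation=cv2.INTER_CUBIC)[:600,:800])
a=cv2.imread('pics/scene0.png')[110:320,220:440]; cv2.imwrite('pics/scz.png',cv2.resize(a,None,fx=2.8,fy=2.8,interpolation=cv2.INTER_CUBIC))
E
```

```text
(no output)
```

View pics/topz.png

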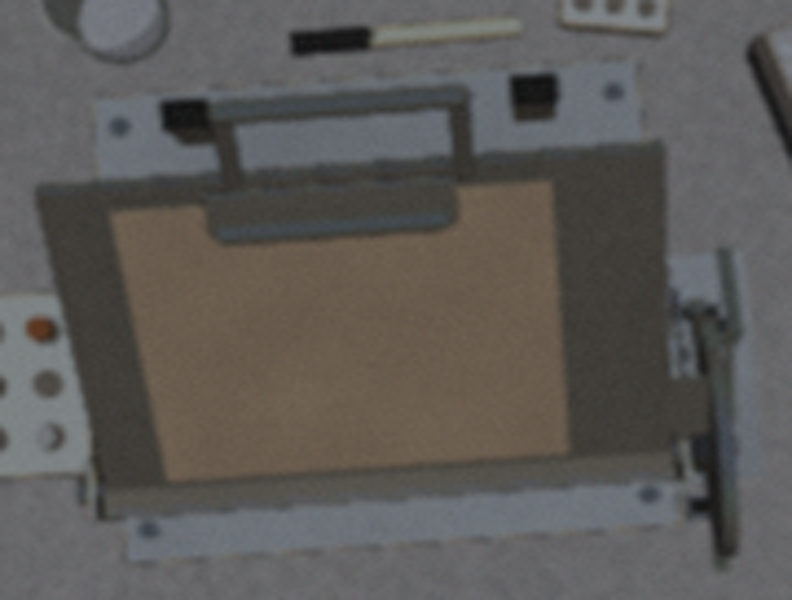

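View pics/scz.png

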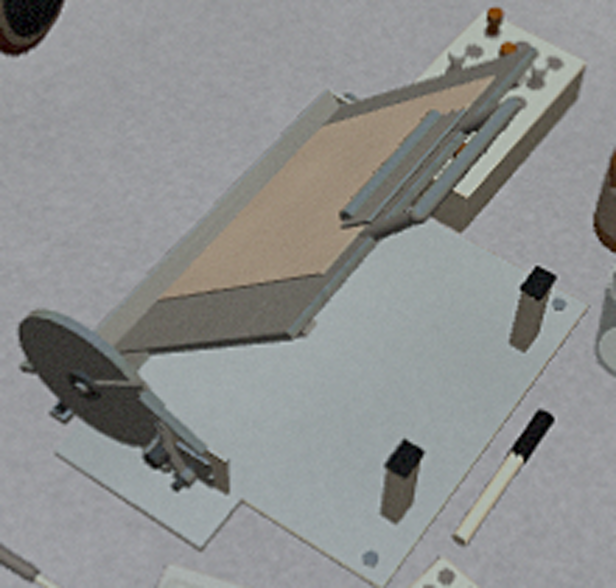

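```bash
cat >> h.py <<'E'
def ray(p,uv,z):
    f=240/np.tan(np.radians(p['vertical_fov'])/2)
    K=np.array([[f,0,p['cx']],[0,f,p['cy']],[0,0,1]])
    n=cv2.undistortPoints(np.array([[uv]],float),K,p['dist'])[0,0]
    R=cv2.Rodrigues(p['rvec'])[0]; C=-R.T@p['tvec']; d=R.T@np.array([n[0],n[1],1])
    return C+d*(z-C[2])/d[2]
E
python3 - <<'E'
from h import *
p=eyes.get_image('top')
for a,b,z in [((208,112),(468,94),.288),((98,100),(635,63),.006),((125,560),(670,524),.006)]:
    P=[ray(p,(u/4.4+215,v/4+170),z) for u,v in (a,b)]
    d=P[0]-P[1]; print(P,np.linalg.norm(d), 'yaw',np.arctan2(-d[0],d[1]))
E
```

```text
[array([0.5894, 0.1567, 0.288 ]), array([0.6008, 0.0378, 0.288 ])] 0.11949433122059762 yaw 0.09541083341919103
[array([0.6388, 0.2534, 0.006 ]), array([ 0.6678, -0.0501,  0.006 ])] 0.3048280142769907 yaw 0.09506375369985497
[array([0.3546, 0.2289, 0.006 ]), array([ 0.3829, -0.074 ,  0.006 ])] 0.3042131274157994 yaw 0.09305931348619498
```

```bash
python3 -m crank '[[0,0,-0.123,0,0,-16,-1],[0,0,-0.123,0,0,-16,-1],[0,0,-0.123,0,0,-16,-1],[0,0,-0.123,0,0,-16,-1],[0,0,-0.123,0,0,-16,-1],[0,0,-0.123,0,0,-16,-1],[0,0,-0.123,0,0,-16,-1],[0,0,-0.123,0,0,-16,-1]]' 20; cat >> h.py <<'E'
def rel(target,yaw=0.094,o=None):
    """shift in tool axes (mm) TCP->target, and turn needed to straight-down with tool y at yaw"""
    o=o or ctrl.get_obs()
    R=cv2.Rodrigues(o['tool_rot'])[0]
    c,s=np.cos(yaw),np.sin(yaw)
    Rt=np.array([[-s,c,0],[c,s,0],[0,0,-1]]).T
    Rt=np.column_stack([[-s,c,0],[c,s,0],[0,0,-1]])
    print('t',round(o['t'],2),'pos',o['tool_pos'],'F',o['contact_force'],'open',round(o['opening'],4))
    print('shift mm',R.T@(np.array(target)-o['tool_pos'])*1000,'turn',cv2.Rodrigues(R.T@Rt)[0].ravel())
E
python3 -c "
from h import *
rel([.599,.0977,.53])"
```

```text
t: 2.52
tool_pos: [0.262, -0.5672, 0.5309]
tool_rot: [-2.357, -2.06, -0.008]
contact_force: [0.3, 0.1, 0.3]
opening: 0.0853
t 2.52 pos [ 0.262  -0.5672  0.5309] F [0.2868 0.1199 0.292 ] open 0.0853
shift mm [703.9051 245.1056   7.4431] turn [-0.0041 -0.0117 -0.228 ]
```

```bash
python3 -m crank '[[0,-0.006,-0.114,36,12,0,-1],[0,-0.006,-0.114,36,14,0,-1]]' && python3 -c "
from h import *
rel([.599,.0977,.53])"
```

```text
t: 2.68
tool_pos: [0.2915, -0.5006, 0.5347]
tool_rot: [2.108, 2.326, -0.012]
contact_force: [0.6, 0.6, -0.1]
opening: 0.0854
t 2.68 pos [ 0.2915 -0.5006  0.5347] F [ 0.5785  0.597  -0.0701] open 0.0854
shift mm [565.18   364.7671  -0.5163] turn [-0.0038  0.0068  0.0044]
```

```bash
python3 -m crank '[[0,0,0,34,22,0,-1],[0,0,0,34,22,0,-1],[0,0,0,34,22,0,-1],[0,0,0,34,22,0,-1],[0,0,0,34,22,0,-1],[0,0,0,34,22,0,-1],[0,0,0,34,22,0,-1],[0,0,0,34,22,0,-1]]' && python3 -c "
from h import *
rel([.599,.0977,.53])"
```

```text
t: 3.35
tool_pos: [0.4403, -0.2023, 0.5342]
tool_rot: [2.107, 2.317, -0.013]
contact_force: [0.5, -0.8, 0.8]
opening: 0.0856
t 3.35 pos [ 0.4403 -0.2023  0.5342] F [ 0.5145 -0.8339  0.8356] open 0.0856
shift mm [283.6284 186.4546   0.7147] turn [0.0008 0.0127 0.0011]
```

```bash
python3 -m crank '[[0,0.006,0,36,23,0,-0.3],[0,0.006,0,36,23,0,-0.3],[0,0,0,36,23,0,-0.3],[0,0,0,36,23,0,-0.3],[0,0,0,36,24,0,-0.3],[0,0,0,36,24,0,-0.3],[0,0,0,36,24,0,-0.3],[0,0,0,25,16,0,-0.3]]' && python3 -c "
from h import *
rel([.599,.0977,.53])"
```

```text
t: 4.02
tool_pos: [0.5855, 0.0879, 0.5357]
tool_rot: [2.106, 2.322, 0.006]
contact_force: [0.1, 0.1, 0.1]
opening: 0.0553
t 4.02 pos [0.5855 0.0879 0.5357] F [0.0999 0.1219 0.0764] open 0.0553
shift mm [ 8.4945 14.3093  5.7663] turn [0.0073 0.0026 0.0038]
```

```bash
python3 -m crank '[[0.004,0,0,9,14,2,-0.3],[0.003,0,0,2,2,2,-0.3],[0,0,0,0,0,0,-0.3]]' && python3 - <<'E'
from h import *
rel([.599,.0977,.44])
for c in ('scene','top'):
    p=eyes.get_image(c); save(p,c+'1')
    print([(np.round(d['centre'],4),round(d['confidence'],2)) for d in spotter.mark_of('handle',p)][:2])
a=cv2.imread('pics/scene1.png')[60:300,220:460]; cv2.imwrite('pics/sc1z.png',cv2.resize(a,None,fx=2.5,fy=2.5,interpolation=cv2.INTER_CUBIC))
E
```

```text
t: 4.27
tool_pos: [0.6022, 0.1074, 0.5306]
tool_rot: [2.1, 2.337, -0.002]
contact_force: [0.0, -0.9, -0.2]
opening: 0.0554
t 4.27 pos [0.6022 0.1074 0.5306] F [ 0.0495 -0.9247 -0.2057] open 0.0554
shift mm [-9.1609 -4.1338 90.6461] turn [-0.001   0.0012  0.0127]
[(array([0.4539, 0.3395, 0.0014]), 0.52)]
[(array([0.5998, 0.0988, 0.2824]), 0.67)]
```

View pics/sc1z.png

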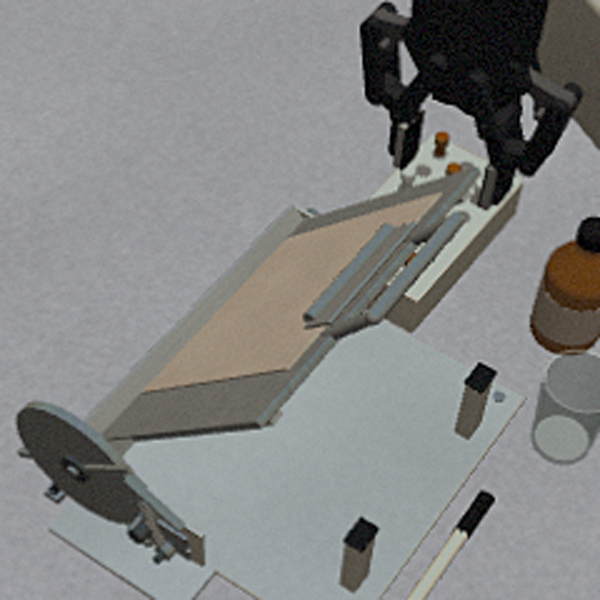

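```bash
python3 -m crank '[[0,0,0.006,-7,-3,15,-0.2],[0,0,0.006,-1,-1,15,-0.1],[0,0,0,0,0,15,-0.1],[0,0,0,0,0,12,-0.1],[0,0,0,0,0,10,-0.1],[0,0,0,0,0,4,-0.1]]' && python3 - <<'E'
from h import *
rel([.599,.0977,.439])
for c in ('scene',):
    p=eyes.get_image(c); save(p,c+'2')
a=cv2.imread('pics/scene2.png')[60:300,220:460]; cv2.imwrite('pics/sc2z.png',cv2.resize(a,None,fx=2.5,fy=2.5,interpolation=cv2.INTER_CUBIC))
E
```

```text
t: 4.97
tool_pos: [0.5964, 0.0914, 0.4606]
tool_rot: [2.123, 2.306, 0.007]
contact_force: [0.1, 0.1, 0.7]
opening: 0.0469
t 4.97 pos [0.5964 0.0914 0.4606] F [0.108  0.1477 0.7028] open 0.0469
shift mm [ 6.0802  2.927  21.6546] turn [ 0.0082  0.0021 -0.0116]
```

View pics/sc2z.png

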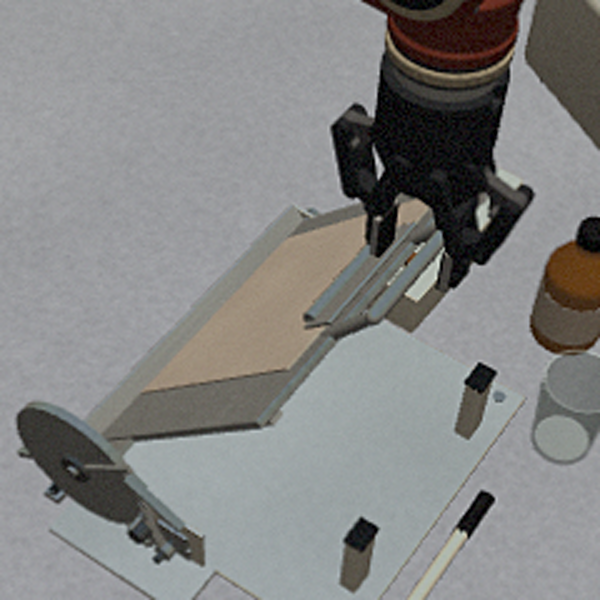

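```bash
python3 -m crank '[[0.006,0,-0.006,4,3,0,0.15],[0,0,0,1,1,1,0.15],[0,0,0,0,0,6,0.15],[0,0,0,0,0,6,0.15],[0,0,0,0,0,5,0.15],[0,0,0,0,0,2,0.15]]' && python3 - <<'E'
from h import *
rel([.599,.0977,.439])
for c in ('scene',):
    p=eyes.get_image(c); save(p,c+'3')
a=cv2.imread('pics/scene3.png')[100:260,300:460]; cv2.imwrite('pics/sc3z.png',cv2.resize(a,None,fx=3.7,fy=3.7,interpolation=cv2.INTER_CUBIC))
E
```

```text
t: 5.52
tool_pos: [0.601, 0.0978, 0.4413]
tool_rot: [2.116, 2.315, 0.004]
contact_force: [-0.5, -0.8, 0.2]
opening: 0.0363
t 5.52 pos [0.601  0.0978 0.4413] F [-0.4622 -0.7718  0.2008] open 0.0363
shift mm [ 0.1172 -2.0586  2.2986] turn [ 0.0053  0.0021 -0.0044]
```

View pics/sc3z.png

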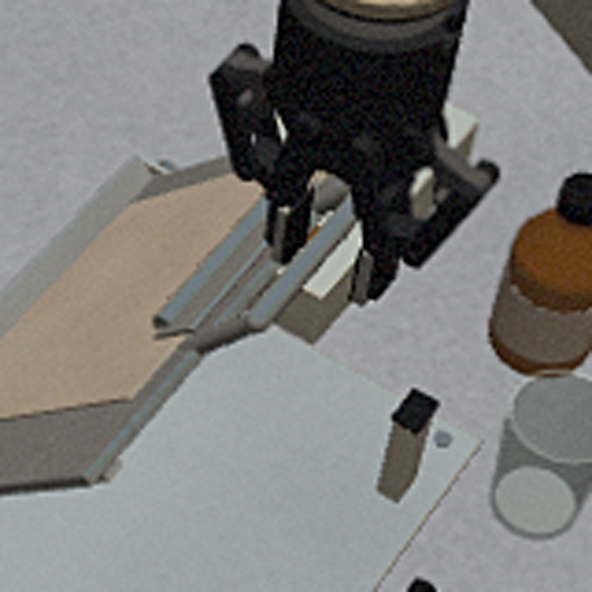

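```bash
python3 -m crank '[[0.004,0,-0.003,0,-1.5,1.5,0.3],[0,0,0,0,0,0,0.5],[0,0,0,0,0,0,0.6]]' 20&& python3 - <<'E'
from h import *
rel([.599,.0977,.439])
E
python3 -m crank '[[0,0,0,0,0,0,0.75],[0,0,0,0,0,0,0.9],[0,0,0,0,0,0,0.9]]' 20&& python3 - <<'E'
from h import *
rel([.599,.0977,.439])
E
```

```text
t: 5.82
tool_pos: [0.5992, 0.0976, 0.439]
tool_rot: [2.115, 2.322, -0.003]
contact_force: [-0.2, 0.3, -0.4]
opening: 0.017
t 5.82 pos [0.5992 0.0976 0.439 ] F [-0.2334  0.3098 -0.3914] open 0.017
shift mm [ 0.112  -0.1831  0.0027] turn [-0.001   0.0021 -0.001 ]
t: 6.07
tool_pos: [0.5986, 0.0976, 0.4383]
tool_rot: [-2.115, -2.322, 0.007]
contact_force: [-0.1, -0.4, -1.2]
opening: 0.0109
t 6.07 pos [0.5986 0.0976 0.4383] F [-0.119 -0.393 -1.217] open 0.0109
shift mm [ 0.0737  0.449  -0.714 ] turn [-0.0042  0.002  -0.0008]
```

```bash
cat >> h.py <<'E'
H=np.array([.4114,.080,.085]); YAW=.094; RR=.2702
def st():
    o=ctrl.get_obs(); R=cv2.Rodrigues(o['tool_rot'])[0]
    g=o['tool_pos']+R[:,2]*.155; d=g-H
    ex=np.array([np.cos(YAW),np.sin(YAW),0]); ey=np.array([-ex[1],ex[0],0])
    s=d@ex; phi=np.arctan2(d[2],s); r=np.hypot(d[2],s)
    F=o['contact_force']
    tang=np.array([-np.sin(phi),np.cos(phi)]); rad=np.array([np.cos(phi),np.sin(phi)]); f=np.array([F@ex,F[2]])
    Rt=np.column_stack([[-ex[1],ex[0],0],ex,[0,0,-1]])
    print('t %.2f phi %.4f tilt %.4f r %.1f lat %.1f | Fx %.1f Fy %.1f Fz %.1f Ftan %.1f Frad %.1f | turn'%(o['t'],phi,phi-.037,r*1000,d@ey*1000,f[0],F@ey,f[1],f@tang,f@rad),cv2.Rodrigues(R.T@Rt)[0].ravel(),'open %.4f dq %.3f'%(o['opening'],abs(o['dq']).max()))
    return phi
def plan(n,step):
    "step>0 up, mm per row; prints target rows y,z"
    phi=st(); 
    for i in range(n):
        p2=phi+step/270.2
        print('  phi %.3f y %.1f z %.1f'%(p2,270.2*(np.cos(p2)-np.cos(phi)),-270.2*(np.sin(p2)-np.sin(phi)))); phi=p2
E
python3 -m crank '[[0,0,0,0,-2.1,-2.1,0.9],[0,0,0,0,-2.9,-2.7,0.9],[0,0,0,0,-2.9,-2.7,0.9]]' 25 && python3 -c "
from h import *
plan(8,7)"
```

```text
t: 6.32
tool_pos: [0.5911, 0.0968, 0.4448]
tool_rot: [2.115, 2.322, -0.004]
contact_force: [2.0, 0.3, -2.9]
opening: 0.0113
t 6.32 phi 0.8492 tilt 0.8122 r 272.8 lat -0.5 | Fx 2.1 Fy 0.2 Fz -2.9 Ftan -3.4 Frad -0.8 | turn [-0.0016  0.0019 -0.0008] open 0.0113 dq 0.099
  phi 0.875 y -5.3 z -4.6
  phi 0.901 y -5.4 z -4.4
  phi 0.927 y -5.5 z -4.3
  phi 0.953 y -5.7 z -4.1
  phi 0.979 y -5.8 z -4.0
  phi 1.005 y -5.9 z -3.8
  phi 1.030 y -6.0 z -3.7
  phi 1.056 y -6.0 z -3.5
```

Load is in the hand (3.4 N). Continue up.

```bash
python3 -m crank '[[0,0,0,0,-5.3,-4.6,0.9],[0,0,0,0,-5.4,-4.4,0.9],[0,0,0,0,-5.5,-4.3,0.9],[0,0,0,0,-5.7,-4.1,0.9],[0,0,0,0,-5.8,-4.0,0.9],[0,0,0,0,-5.9,-3.8,0.9]]' && python3 -c "
from h import *
plan(10,6)"
```

```text
t: 6.82
tool_pos: [0.5546, 0.0932, 0.4725]
tool_rot: [2.114, 2.32, -0.001]
contact_force: [2.6, 0.9, -4.3]
opening: 0.0113
t 6.82 phi 1.0161 tilt 0.9791 r 273.5 lat -0.6 | Fx 2.6 Fy 0.6 Fz -4.3 Ftan -4.5 Frad -2.3 | turn [ 0.0015  0.0024 -0.001 ] open 0.0113 dq 0.212
  phi 1.038 y -5.1 z -3.1
  phi 1.061 y -5.2 z -3.0
  phi 1.083 y -5.3 z -2.9
  phi 1.105 y -5.3 z -2.8
  phi 1.127 y -5.4 z -2.6
  phi 1.149 y -5.4 z -2.5
  phi 1.172 y -5.5 z -2.4
  phi 1.194 y -5.6 z -2.3
  phi 1.216 y -5.6 z -2.1
  phi 1.238 y -5.6 z -2.0
```

```bash
python3 -m crank '[[0,0,0,0,-5.1,-3.1,0.9],[0,0,0,0,-5.2,-3.0,0.9],[0,0,0,0,-5.3,-2.9,0.9],[0,0,0,0,-5.3,-2.8,0.9],[0,0,0,0,-5.4,-2.6,0.9],[0,0,0,0,-5.4,-2.5,0.9],[0,0,0,0,-4,-1.8,0.9],[0,0,0,0,-2,-0.9,0.9]]' && python3 -c "
from h import *
plan(8,3)"
```

```text
t: 7.48
tool_pos: [0.5116, 0.0892, 0.4952]
tool_rot: [2.113, 2.319, -0.001]
contact_force: [1.8, 0.2, -3.9]
opening: 0.0111
t 7.48 phi 1.1939 tilt 1.1569 r 274.4 lat -0.8 | Fx 1.8 Fy -0.0 Fz -3.9 Ftan -3.2 Frad -3.0 | turn [ 0.0025  0.0033 -0.0012] open 0.0111 dq 0.072
  phi 1.205 y -2.8 z -1.1
  phi 1.216 y -2.8 z -1.1
  phi 1.227 y -2.8 z -1.0
  phi 1.238 y -2.8 z -1.0
  phi 1.249 y -2.8 z -1.0
  phi 1.260 y -2.9 z -0.9
  phi 1.272 y -2.9 z -0.9
  phi 1.283 y -2.9 z -0.9
```

```bash
python3 -m crank '[[0,0,0,0,-2.8,-1.1,0.9],[0,0,0,0,-2.8,-1.1,0.9],[0,0,0,0,-2.8,-1.0,0.9],[0,0,0,0,-2.8,-1.0,0.9]]' && python3 -c "
from h import *
st()"
python3 -m crank '[[0,0,0,0,-2.5,-0.9,0.9]]' && python3 -c "
from h import *
st()"
python3 -m crank '[[0,0,0,0,-2.5,-0.9,0.9]]' && python3 -c "
from h import *
st()"
```

```text
t: 7.82
tool_pos: [0.4994, 0.088, 0.4998]
tool_rot: [2.113, 2.319, 0.0]
contact_force: [1.7, -1.3, -3.0]
opening: 0.0107
t 7.82 phi 1.2411 tilt 1.2041 r 274.6 lat -0.8 | Fx 1.5 Fy -1.5 Fz -3.0 Ftan -2.4 Frad -2.4 | turn [ 0.0032  0.0034 -0.0013] open 0.0107 dq 0.093
t: 7.9
tool_pos: [0.4967, 0.0877, 0.5009]
tool_rot: [2.113, 2.318, 0.0]
contact_force: [1.6, -0.6, -3.5]
opening: 0.0111
t 7.90 phi 1.2519 tilt 1.2149 r 274.7 lat -0.9 | Fx 1.6 Fy -0.8 Fz -3.5 Ftan -2.6 Frad -2.8 | turn [ 0.0032  0.0034 -0.0013] open 0.0111 dq 0.082
t: 7.98
tool_pos: [0.494, 0.0875, 0.5018]
tool_rot: [2.113, 2.319, -0.0]
contact_force: [2.3, -1.0, -4.8]
opening: 0.0108
t 7.98 phi 1.2624 tilt 1.2254 r 274.7 lat -0.9 | Fx 2.1 Fy -1.2 Fz -4.8 Ftan -3.5 Frad -3.9 | turn [ 0.003   0.0035 -0.0014] open 0.0108 dq 0.084
```

```bash
for i in 1; do python3 -m crank '[[0,0,0,0,-2,-0.6,0.9]]' >/dev/null&& python3 -c "
from h import *
st()"
python3 -m crank '[[0,0,0,0,-2,-0.6,0.9]]' >/dev/null&& python3 -c "
from h import *
st()"; done
```

```text
t 8.07 phi 1.2711 tilt 1.2341 r 274.8 lat -0.9 | Fx 1.7 Fy -0.9 Fz -2.2 Ftan -2.3 Frad -1.6 | turn [ 0.0032  0.0035 -0.0013] open 0.0110 dq 0.066
t 8.15 phi 1.2778 tilt 1.2408 r 274.9 lat -0.9 | Fx 7.1 Fy -0.4 Fz -4.5 Ftan -8.1 Frad -2.3 | turn [ 0.0048  0.0034 -0.0014] open 0.0110 dq 0.064
```

```bash
python3 -m crank '[[0,0,0,0,-1.5,-0.5,0.9]]' >/dev/null&& python3 -c "
from h import *
plan(8,-4)"
```

```text
t 8.23 phi 1.2809 tilt 1.2439 r 274.9 lat -0.9 | Fx 8.9 Fy -0.9 Fz -6.7 Ftan -10.5 Frad -3.9 | turn [ 0.0077  0.0034 -0.0014] open 0.0109 dq 0.045
  phi 1.266 y 3.8 z 1.2
  phi 1.251 y 3.8 z 1.2
  phi 1.237 y 3.8 z 1.3
  phi 1.222 y 3.8 z 1.3
  phi 1.207 y 3.7 z 1.4
  phi 1.192 y 3.7 z 1.5
  phi 1.177 y 3.7 z 1.5
  phi 1.163 y 3.7 z 1.6
```

```bash
python3 -m crank '[[0,0,0,0,2.8,0.9,0.9],[0,0,0,0,3.8,1.2,0.9],[0,0,0,0,4.7,1.6,0.9],[0,0,0,0,5.6,2.0,0.9],[0,0,0,0,5.6,2.1,0.9],[0,0,0,0,5.6,2.2,0.9],[0,0,0,0,5.5,2.4,0.9],[0,0,0,0,5.4,2.5,0.9]]' && python3 -c "
from h import *
plan(10,-6)"
```

```text
t: 8.9
tool_pos: [0.5292, 0.0909, 0.4887]
tool_rot: [2.115, 2.321, -0.004]
contact_force: [-1.4, -0.3, -0.0]
opening: 0.0109
t 8.90 phi 1.1272 tilt 1.0902 r 275.4 lat -0.7 | Fx -1.5 Fy -0.2 Fz -0.0 Ftan 1.3 Frad -0.6 | turn [-0.0005  0.003  -0.0011] open 0.0109 dq 0.189
  phi 1.105 y 5.4 z 2.6
  phi 1.083 y 5.3 z 2.8
  phi 1.061 y 5.3 z 2.9
  phi 1.038 y 5.2 z 3.0
  phi 1.016 y 5.1 z 3.1
  phi 0.994 y 5.1 z 3.2
  phi 0.972 y 5.0 z 3.3
  phi 0.950 y 4.9 z 3.4
  phi 0.927 y 4.8 z 3.5
  phi 0.905 y 4.8 z 3.7
```

```bash
python3 -m crank '[[0,0,0,0,5.4,2.8,0.9],[0,0,0,0,5.3,2.9,0.9],[0,0,0,0,5.3,3.0,0.9],[0,0,0,0,5.2,3.1,0.9],[0,0,0,0,5.1,3.2,0.9],[0,0,0,0,5.1,3.3,0.9]]' >/dev/null&& python3 -c "
from h import *
plan(10,-5)"
```

```text
t 9.40 phi 0.9788 tilt 0.9418 r 276.0 lat -0.6 | Fx -1.2 Fy 0.1 Fz -0.0 Ftan 1.0 Frad -0.7 | turn [ 0.001   0.0024 -0.001 ] open 0.0108 dq 0.178
  phi 0.960 y 4.1 z 2.8
  phi 0.942 y 4.1 z 2.9
  phi 0.923 y 4.0 z 3.0
  phi 0.905 y 4.0 z 3.1
  phi 0.886 y 3.9 z 3.1
  phi 0.868 y 3.8 z 3.2
  phi 0.849 y 3.8 z 3.3
  phi 0.831 y 3.7 z 3.3
  phi 0.812 y 3.7 z 3.4
  phi 0.794 y 3.6 z 3.5
```

```bash
python3 -m crank '[[0,0,0,0,4.0,3.0,0.9],[0,0,0,0,4.0,3.1,0.9],[0,0,0,0,3.9,3.1,0.9],[0,0,0,0,3.9,3.2,0.9],[0,0,0,0,3.8,3.2,0.9]]' >/dev/null&& python3 -c "
from h import *
st()"
python3 -m crank '[[0,0,0,0,3.7,3.3,0.9],[0,0,0,0,3.7,3.4,0.9]]' >/dev/null&& python3 -c "
from h import *
st()"
python3 -m crank '[[0,0,0,0,3.6,3.4,0.9]]' >/dev/null&& python3 -c "
from h import *
plan(10,-5)"
```

```text
t 9.82 phi 0.8765 tilt 0.8395 r 276.3 lat -0.5 | Fx -0.1 Fy -0.3 Fz -0.2 Ftan 0.0 Frad -0.2 | turn [ 0.0035  0.002  -0.0008] open 0.0108 dq 0.134
t 9.98 phi 0.8365 tilt 0.7995 r 276.3 lat -0.4 | Fx -0.4 Fy -0.7 Fz 2.6 Ftan 2.1 Frad 1.7 | turn [ 0.0041  0.0019 -0.0008] open 0.0110 dq 0.134
t 10.07 phi 0.8166 tilt 0.7796 r 276.3 lat -0.4 | Fx 0.3 Fy 0.3 Fz 0.8 Ftan 0.3 Frad 0.8 | turn [ 0.0043  0.0019 -0.0008] open 0.0109 dq 0.134
  phi 0.798 y 3.6 z 3.5
  phi 0.780 y 3.5 z 3.5
  phi 0.761 y 3.5 z 3.6
  phi 0.743 y 3.4 z 3.7
  phi 0.724 y 3.3 z 3.7
  phi 0.706 y 3.3 z 3.8
  phi 0.687 y 3.2 z 3.8
  phi 0.669 y 3.1 z 3.9
  phi 0.650 y 3.1 z 4.0
  phi 0.632 y 3.0 z 4.0
```

```bash
python3 -m crank '[[0,0,0,0,2.8,2.8,0.9]]' >/dev/null&& python3 -c "
from h import *
st()"
python3 -m crank '[[0,0,0,0,2.7,2.8,0.9]]' >/dev/null&& python3 -c "
from h import *
st()"
python3 -m crank '[[0,0,0,0,2.7,2.9,0.9]]' >/dev/null&& python3 -c "
from h import *
plan(8,-6)
p=eyes.get_image('scene'); save(p,'scene4')
a=cv2.imread('pics/scene4.png')[60:300,220:460]; cv2.imwrite('pics/sc4z.png',cv2.resize(a,None,fx=2.5,fy=2.5,interpolation=cv2.INTER_CUBIC))"
```

```text
t 10.15 phi 0.7997 tilt 0.7627 r 276.1 lat -0.4 | Fx 0.7 Fy 0.6 Fz 0.4 Ftan -0.3 Frad 0.8 | turn [ 0.0043  0.0018 -0.0008] open 0.0107 dq 0.105
t 10.23 phi 0.7838 tilt 0.7468 r 276.0 lat -0.4 | Fx 0.1 Fy 0.4 Fz 0.3 Ftan 0.1 Frad 0.3 | turn [ 0.0042  0.0017 -0.0008] open 0.0106 dq 0.106
t 10.32 phi 0.7677 tilt 0.7307 r 275.9 lat -0.4 | Fx -0.4 Fy 0.4 Fz 2.0 Ftan 1.7 Frad 1.2 | turn [ 0.0043  0.0018 -0.0008] open 0.0111 dq 0.105
  phi 0.746 y 4.1 z 4.4
  phi 0.723 y 4.0 z 4.5
  phi 0.701 y 3.9 z 4.5
  phi 0.679 y 3.8 z 4.6
  phi 0.657 y 3.7 z 4.7
  phi 0.634 y 3.6 z 4.8
  phi 0.612 y 3.5 z 4.9
  phi 0.590 y 3.4 z 4.9
```

View pics/sc4z.png

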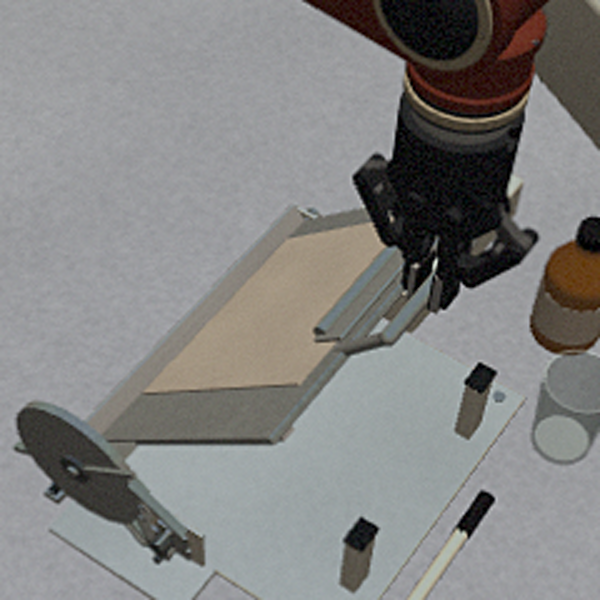

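```bash
python3 -m crank '[[0,0,0,0,4.0,4.6,0.9],[0,0,0,0,3.9,4.7,0.9],[0,0,0,0,3.8,4.8,0.9],[0,0,0,0,3.7,4.9,0.9],[0,0,0,0,3.6,5.0,0.9],[0,0,0,0,3.4,5.0,0.9]]' >/dev/null&& python3 -c "
from h import *
plan(10,-6)"
```

```text
t 10.87 phi 0.6212 tilt 0.5842 r 275.0 lat -0.2 | Fx 0.5 Fy 0.7 Fz -0.0 Ftan -0.3 Frad 0.4 | turn [ 0.0057  0.0013 -0.0007] open 0.0110 dq 0.145
  phi 0.599 y 3.4 z 4.9
  phi 0.577 y 3.3 z 5.0
  phi 0.555 y 3.2 z 5.1
  phi 0.532 y 3.1 z 5.1
  phi 0.510 y 3.0 z 5.2
  phi 0.488 y 2.9 z 5.3
  phi 0.466 y 2.8 z 5.3
  phi 0.444 y 2.6 z 5.4
  phi 0.421 y 2.5 z 5.4
  phi 0.399 y 2.4 z 5.5
```

```bash
python3 -m crank '[[0.003,0,0,0,3.3,5.1,0.9],[0.003,0,0,0,3.2,5.2,0.9],[0,0,0,0,3.1,5.3,0.9],[0,0,0,0,3.0,5.3,0.9],[0,0,0,0,2.9,5.4,0.9],[0,0,0,0,2.8,5.5,0.9],[0,0,0,0,2.6,5.5,0.9],[0,0,0,0,2.5,5.5,0.9]]' >/dev/null&& python3 -c "
from h import *
plan(10,-6)"
```

```text
t 11.53 phi 0.4237 tilt 0.3867 r 273.7 lat -0.1 | Fx 0.7 Fy 0.5 Fz 0.1 Ftan -0.2 Frad 0.7 | turn [ 0.0007  0.0009 -0.0006] open 0.0109 dq 0.133
  phi 0.402 y 2.4 z 5.5
  phi 0.379 y 2.3 z 5.5
  phi 0.357 y 2.2 z 5.6
  phi 0.335 y 2.0 z 5.6
  phi 0.313 y 1.9 z 5.7
  phi 0.290 y 1.8 z 5.7
  phi 0.268 y 1.7 z 5.8
  phi 0.246 y 1.5 z 5.8
  phi 0.224 y 1.4 z 5.8
  phi 0.202 y 1.3 z 5.9
```

```bash
python3 -m crank '[[0,0,0,0,2.4,5.5,0.9],[0,0,0,0,2.3,5.6,0.9],[0,0,0,0,2.2,5.6,0.9],[0,0,0,0,2.0,5.7,0.9],[0,0,0,0,1.9,5.7,0.9],[0,0,0,0,1.8,5.8,0.9],[0,0,0,0,1.7,5.8,0.9],[0,0,0,0,1.5,5.8,0.9]]' >/dev/null&& python3 -c "
from h import *
plan(10,-6)"
```

```text
t 12.20 phi 0.2247 tilt 0.1877 r 272.8 lat -0.1 | Fx 0.6 Fy 0.9 Fz 0.0 Ftan -0.1 Frad 0.6 | turn [-0.0026  0.0008 -0.0006] open 0.0111 dq 0.116
  phi 0.203 y 1.3 z 5.9
  phi 0.180 y 1.1 z 5.9
  phi 0.158 y 1.0 z 5.9
  phi 0.136 y 0.9 z 5.9
  phi 0.114 y 0.7 z 6.0
  phi 0.091 y 0.6 z 6.0
  phi 0.069 y 0.5 z 6.0
  phi 0.047 y 0.3 z 6.0
  phi 0.025 y 0.2 z 6.0
  phi 0.003 y 0.1 z 6.0
```

```bash
python3 -m crank '[[0,0,0,0,1.2,5.9,0.9],[0,0,0,0,1.1,5.9,0.9],[0,0,0,0,0.9,5.9,0.9],[0,0,0,0,0.8,5.9,0.9],[0,0,0,0,0.6,5,0.9],[0,0,0,0,0.3,4,0.9]]' >/dev/null&& python3 -c "
from h import *
plan(6,-3)"
```

```text
t 12.70 phi 0.0873 tilt 0.0503 r 272.4 lat -0.1 | Fx 2.1 Fy 0.6 Fz -0.5 Ftan -0.7 Frad 2.0 | turn [-0.0029  0.0007 -0.0006] open 0.0108 dq 0.081
  phi 0.076 y 0.2 z 3.0
  phi 0.065 y 0.2 z 3.0
  phi 0.054 y 0.2 z 3.0
  phi 0.043 y 0.1 z 3.0
  phi 0.032 y 0.1 z 3.0
  phi 0.021 y 0.1 z 3.0
```

```bash
python3 -m crank '[[0,0,0,0,0.1,3,0.9],[0,0,0,0,0.1,3,0.9]]' >/dev/null&& python3 -c "
from h import *
st()"
python3 -m crank '[[0,0,0,0,0.1,3,0.9]]' >/dev/null&& python3 -c "
from h import *
st()"
python3 -m crank '[[0,0,0,0,0,3,0.9]]' >/dev/null&& python3 -c "
from h import *
st()"
```

```text
t 12.87 phi 0.0617 tilt 0.0247 r 272.2 lat -0.1 | Fx -0.0 Fy 0.6 Fz -0.1 Ftan -0.1 Frad -0.0 | turn [-0.0026  0.0006 -0.0006] open 0.0109 dq 0.064
t 12.95 phi 0.0524 tilt 0.0154 r 272.3 lat -0.1 | Fx -8.6 Fy 1.0 Fz 20.0 Ftan 20.5 Frad -7.6 | turn [-0.0026  0.0007 -0.0005] open 0.0106 dq 0.024
t 13.03 phi 0.0522 tilt 0.0152 r 272.3 lat -0.1 | Fx -11.5 Fy 0.2 Fz 22.6 Ftan 23.2 Frad -10.3 | turn [-0.0039  0.0009 -0.0003] open 0.0108 dq 0.011
```

```bash
python3 -m crank '[[0,0,0,0,0,0,0.9],[0,0,0,0,0,0,0.9],[0,0,0,0,0,0,0.9]]' >/dev/null&& python3 -c "
from h import *
st()
p=eyes.get_image('scene'); save(p,'scene5')
print([(np.round(d['centre'],4),round(d['confidence'],2)) for d in spotter.mark_of('handle',p)][:2])
a=cv2.imread('pics/scene5.png')[100:340,220:460]; cv2.imwrite('pics/sc5z.png',cv2.resize(a,None,fx=2.5,fy=2.5,interpolation=cv2.INTER_CUBIC))
p=eyes.get_image('top');
print([(np.round(d['centre'],4),round(d['confidence'],2)) for d in spotter.mark_of('handle',p)][:2])
st()"
```

```text
t 13.28 phi 0.0557 tilt 0.0187 r 272.3 lat -0.1 | Fx 1.0 Fy 0.1 Fz -1.4 Ftan -1.4 Frad 0.9 | turn [-0.0037  0.0011 -0.0002] open 0.0109 dq 0.006
[(array([0.6847, 0.1023, 0.0957]), 0.58)]
[]
t 13.48 phi 0.0552 tilt 0.0182 r 272.2 lat -0.1 | Fx 1.2 Fy 0.5 Fz -2.6 Ftan -2.6 Frad 1.1 | turn [-0.004   0.0011 -0.0002] open 0.0110 dq 0.001
```

View pics/sc5z.png

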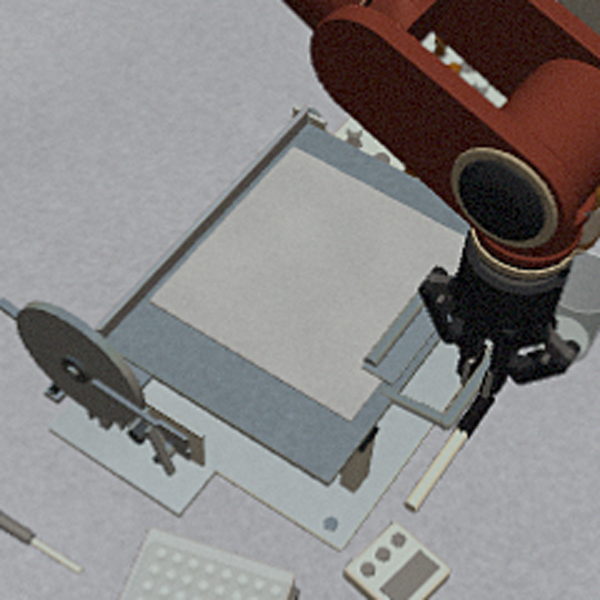

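```bash
sed -i 's/^H=.*/H=np.array([.4134,.0802,.089]); YAW=.094; RR=.2702/' h.py; python3 -c "
from h import *
plan(28,7)"
```

```text
t 13.48 phi 0.0408 tilt 0.0038 r 270.0 lat -0.1 | Fx 1.2 Fy 0.5 Fz -2.6 Ftan -2.6 Frad 1.1 | turn [-0.004   0.0011 -0.0002] open 0.0110 dq 0.001
  phi 0.067 y -0.4 z -7.0
  phi 0.093 y -0.6 z -7.0
  phi 0.119 y -0.7 z -7.0
  phi 0.144 y -0.9 z -6.9
  phi 0.170 y -1.1 z -6.9
  phi 0.196 y -1.3 z -6.9
  phi 0.222 y -1.5 z -6.8
  phi 0.248 y -1.6 z -6.8
  phi 0.274 y -1.8 z -6.8
  phi 0.300 y -2.0 z -6.7
  phi 0.326 y -2.2 z -6.7
  phi 0.352 y -2.3 z -6.6
  phi 0.378 y -2.5 z -6.5
  phi 0.404 y -2.7 z -6.5
  phi 0.429 y -2.8 z -6.4
  phi 0.455 y -3.0 z -6.3
  phi 0.481 y -3.2 z -6.2
  phi 0.507 y -3.3 z -6.2
  phi 0.533 y -3.5 z -6.1
  phi 0.559 y -3.6 z -6.0
  phi 0.585 y -3.8 z -5.9
  phi 0.611 y -3.9 z -5.8
  phi 0.637 y -4.1 z -5.7
  phi 0.663 y -4.2 z -5.6
  phi 0.688 y -4.4 z -5.5
  phi 0.714 y -4.5 z -5.3
  phi 0.740 y -4.7 z -5.2
  phi 0.766 y -4.8 z -5.1
```

```bash
python3 -m crank '[[0,0,0,0,0,1,0.9],[0,0,0,0,-0.2,-3,0.9],[0,0,0,0,-0.4,-6,0.9],[0,0,0,0,-0.6,-7,0.9],[0,0,0,0,-0.7,-7,0.9],[0,0,0,0,-0.9,-6.9,0.9],[0,0,0,0,-1.1,-6.9,0.9],[0,0,0,0,-1.3,-6.9,0.9]]' >/dev/null&& python3 -c "
from h import *
plan(8,7)"
```

```text
t 14.15 phi 0.2031 tilt 0.1661 r 270.3 lat -0.1 | Fx 2.9 Fy 0.6 Fz -4.6 Ftan -5.1 Frad 2.0 | turn [-0.0028  0.0008 -0.0005] open 0.0109 dq 0.138
  phi 0.229 y -1.5 z -6.8
  phi 0.255 y -1.7 z -6.8
  phi 0.281 y -1.9 z -6.8
  phi 0.307 y -2.0 z -6.7
  phi 0.333 y -2.2 z -6.6
  phi 0.359 y -2.4 z -6.6
  phi 0.384 y -2.5 z -6.5
  phi 0.410 y -2.7 z -6.5
```

```bash
python3 -m crank '[[0,0,0,0,-1.5,-6.8,0.9],[0,0,0,0,-1.7,-6.8,0.9],[0,0,0,0,-1.9,-6.8,0.9],[0,0,0,0,-2.0,-6.7,0.9],[0,0,0,0,-2.2,-6.6,0.9],[0,0,0,0,-2.4,-6.6,0.9],[0,0,0,0,-2.5,-6.5,0.9],[0,0,0,0,-2.7,-6.5,0.9]]' >/dev/null&& python3 -c "
from h import *
plan(8,7)"
```

```text
t 14.82 phi 0.4362 tilt 0.3992 r 271.2 lat -0.2 | Fx 2.2 Fy 0.1 Fz -4.6 Ftan -5.1 Frad 0.1 | turn [-0.0028  0.0012 -0.0005] open 0.0107 dq 0.146
  phi 0.462 y -3.0 z -6.3
  phi 0.488 y -3.2 z -6.2
  phi 0.514 y -3.4 z -6.1
  phi 0.540 y -3.5 z -6.1
  phi 0.566 y -3.7 z -6.0
  phi 0.592 y -3.8 z -5.9
  phi 0.618 y -4.0 z -5.8
  phi 0.643 y -4.1 z -5.7
```

```bash
python3 -m crank '[[0.002,0,0,0,-3.0,-6.2,0.9],[0,0,0,0,-3.2,-6.1,0.9],[0,0,0,0,-3.4,-6.0,0.9],[0,0,0,0,-3.5,-6.0,0.9],[0,0,0,0,-3.7,-5.9,0.9],[0,0,0,0,-3.8,-5.8,0.9]]' >/dev/null&& python3 -c "
from h import *
plan(8,6)"
```

```text
t 15.32 phi 0.6084 tilt 0.5714 r 272.1 lat -0.3 | Fx 3.0 Fy 0.8 Fz -3.4 Ftan -4.5 Frad 0.6 | turn [-0.0028  0.0015 -0.0006] open 0.0107 dq 0.167
  phi 0.631 y -3.5 z -4.9
  phi 0.653 y -3.6 z -4.8
  phi 0.675 y -3.7 z -4.7
  phi 0.697 y -3.8 z -4.6
  phi 0.719 y -3.9 z -4.6
  phi 0.742 y -4.0 z -4.5
  phi 0.764 y -4.1 z -4.4
  phi 0.786 y -4.2 z -4.3
```

Target phi 0.727 (tilt 0.69).

```bash
python3 -m crank '[[0,0,0,0,-3.5,-4.7,0.9],[0,0,0,0,-3.6,-4.6,0.9],[0,0,0,0,-3.5,-4.2,0.9],[0,0,0,0,-2.7,-3.1,0.9]]' >/dev/null&& python3 -c "
from h import *
plan(4,3)"
```

```text
t 15.65 phi 0.6988 tilt 0.6618 r 272.7 lat -0.3 | Fx 2.7 Fy 0.1 Fz -3.4 Ftan -4.3 Frad -0.1 | turn [-0.0007  0.0018 -0.0006] open 0.0109 dq 0.107
  phi 0.710 y -1.9 z -2.3
  phi 0.721 y -2.0 z -2.3
  phi 0.732 y -2.0 z -2.2
  phi 0.743 y -2.0 z -2.2
```

```bash
python3 -m crank '[[0,0,0,0,-2,-2.3,0.9],[0,0,0,0,-1.6,-1.7,0.9],[0,0,0,0,0,0,0.9]]' >/dev/null&& python3 -c "
from h import *
plan(20,-3)
for c in ('scene','top'):
    p=eyes.get_image(c)
    for d in spotter.mark_of('handle',p)[:1]:
        g=np.array(d['centre']); v=g-np.array([.4114,.080,.085]); print(c,g,d['confidence'],'tilt',np.arctan2(v[2],np.hypot(v[0],v[1]))-.037)
"
```

```text
t 15.90 phi 0.7246 tilt 0.6876 r 272.8 lat -0.3 | Fx 2.0 Fy 0.5 Fz -1.6 Ftan -2.5 Frad 0.4 | turn [-0.0001  0.0019 -0.0006] open 0.0107 dq 0.002
  phi 0.714 y 2.0 z 2.3
  phi 0.702 y 2.0 z 2.3
  phi 0.691 y 1.9 z 2.3
  phi 0.680 y 1.9 z 2.3
  phi 0.669 y 1.9 z 2.3
  phi 0.658 y 1.8 z 2.4
  phi 0.647 y 1.8 z 2.4
  phi 0.636 y 1.8 z 2.4
  phi 0.625 y 1.8 z 2.4
  phi 0.614 y 1.7 z 2.4
  phi 0.603 y 1.7 z 2.5
  phi 0.591 y 1.7 z 2.5
  phi 0.580 y 1.7 z 2.5
  phi 0.569 y 1.6 z 2.5
  phi 0.558 y 1.6 z 2.5
  phi 0.547 y 1.6 z 2.6
  phi 0.536 y 1.5 z 2.6
  phi 0.525 y 1.5 z 2.6
  phi 0.514 y 1.5 z 2.6
  phi 0.503 y 1.5 z 2.6
scene [0.616  0.0993 0.2625] 0.96 tilt 0.6754010284666302
```

```bash
cat > run.sh <<'E'
python3 -c "
from h import *
st()"
E
python3 -m crank '[[0,0,0,0,0.8,0.9,0.9],[0,0,0,0,0.8,0.9,0.9],[0,0,0,0,0.8,0.9,0.9],[0,0,0,0,0.8,0.9,0.9]]' 20 >/dev/null; bash run.sh
python3 -m crank '[[0,0,0,0,0.8,0.9,0.9],[0,0,0,0,0.8,0.9,0.9],[0,0,0,0,0.8,0.9,0.9],[0,0,0,0,0.8,0.9,0.9]]' 20 >/dev/null; bash run.sh
```

```text
t 16.43 phi 0.7043 tilt 0.6673 r 272.7 lat -0.3 | Fx 1.0 Fy 0.6 Fz -0.7 Ftan -1.2 Frad 0.3 | turn [-0.0018  0.0018 -0.0006] open 0.0106 dq 0.033
t 16.77 phi 0.6845 tilt 0.6475 r 272.7 lat -0.3 | Fx 1.2 Fy -0.4 Fz -0.8 Ftan -1.4 Frad 0.4 | turn [-0.0031  0.0017 -0.0007] open 0.0109 dq 0.033
```

```bash
cat > chk.py <<'E'
from h import *
import sys
st(); o=ctrl.get_obs(); sys.exit(1 if o['contact_force'][2]>2.5 else 0)
E
python3 -m crank '[[0.003,0,0,0,0.8,0.9,0.9],[0,0,0,0,0.8,0.9,0.9],[0,0,0,0,0.8,0.9,0.9],[0,0,0,0,0.8,0.9,0.9]]'>/dev/null && python3 chk.py &&
python3 -m crank '[[0,0,0,0,0.8,0.9,0.9],[0,0,0,0,0.8,0.9,0.9],[0,0,0,0,0.8,0.9,0.9],[0,0,0,0,0.8,0.9,0.9]]'>/dev/null && python3 chk.py &&
python3 -m crank '[[0,0,0,0,0.7,1,0.9],[0,0,0,0,0.7,1,0.9],[0,0,0,0,0.7,1,0.9],[0,0,0,0,0.7,1,0.9]]'>/dev/null && python3 chk.py
```

```text
t 17.10 phi 0.6668 tilt 0.6298 r 272.6 lat -0.3 | Fx 1.2 Fy -0.1 Fz -0.9 Ftan -1.5 Frad 0.4 | turn [-0.0067  0.0016 -0.0006] open 0.0104 dq 0.033
t 17.43 phi 0.6479 tilt 0.6109 r 272.6 lat -0.3 | Fx 1.3 Fy 1.1 Fz 0.3 Ftan -0.6 Frad 1.2 | turn [-0.0081  0.0016 -0.0006] open 0.0109 dq 0.032
t 17.77 phi 0.6287 tilt 0.5917 r 272.4 lat -0.3 | Fx 1.2 Fy 0.1 Fz -1.1 Ftan -1.6 Frad 0.3 | turn [-0.0084  0.0016 -0.0006] open 0.0107 dq 0.030
```

```bash

python3 -m crank '[[-0.003,0,0,0,0.7,1,0.9],[-0.003,0,0,0,0.7,1,0.9],[0,0,0,0,0.7,1,0.9],[0,0,0,0,0.7,1,0.9]]'>/dev/null && python3 chk.py &&
python3 -m crank '[[0,0,0,0,0.7,1,0.9],[0,0,0,0,0.7,1,0.9],[0,0,0,0,0.7,1,0.9],[0,0,0,0,0.7,1,0.9]]'>/dev/null && python3 chk.py &&
python3 -m crank '[[0,0,0,0,0.6,1,0.9],[0,0,0,0,0.6,1,0.9],[0,0,0,0,0.6,1,0.9],[0,0,0,0,0.6,1,0.9]]'>/dev/null && python3 chk.py &&
python3 -m crank '[[0,0,0,0,0.6,1,0.9],[0,0,0,0,0.6,1,0.9],[0,0,0,0,0.6,1,0.9],[0,0,0,0,0.6,1,0.9]]'>/dev/null && python3 chk.py
```

```text
t 18.10 phi 0.6055 tilt 0.5685 r 272.2 lat -0.3 | Fx 1.0 Fy 1.6 Fz -0.9 Ftan -1.3 Frad 0.3 | turn [-0.0039  0.0016 -0.0005] open 0.0109 dq 0.029
t 18.43 phi 0.5858 tilt 0.5488 r 272.1 lat -0.3 | Fx 0.5 Fy 0.4 Fz 0.5 Ftan 0.1 Frad 0.7 | turn [-0.0044  0.0015 -0.0005] open 0.0108 dq 0.029
t 18.77 phi 0.5701 tilt 0.5331 r 272.1 lat -0.3 | Fx -1.8 Fy 0.3 Fz 1.6 Ftan 2.3 Frad -0.6 | turn [-0.0055  0.0016 -0.0005] open 0.0104 dq 0.022
t 19.10 phi 0.5577 tilt 0.5207 r 272.1 lat -0.2 | Fx -4.4 Fy 0.3 Fz 5.2 Ftan 6.7 Frad -1.0 | turn [-0.0077  0.0017 -0.0004] open 0.0110 dq 0.021
```

```bash

python3 -m crank '[[0,0,0,0,0.3,0.5,0.9]]'>/dev/null; python3 chk.py;
python3 -m crank '[[0,0,0,0,0.3,0.5,0.9]]'>/dev/null; python3 chk.py
```

```text
t 19.18 phi 0.5567 tilt 0.5197 r 272.0 lat -0.2 | Fx -4.4 Fy -0.1 Fz 4.9 Ftan 6.5 Frad -1.1 | turn [-0.0084  0.0017 -0.0004] open 0.0110 dq 0.009
t 19.27 phi 0.5560 tilt 0.5190 r 272.0 lat -0.2 | Fx -5.5 Fy 0.3 Fz 3.9 Ftan 6.2 Frad -2.6 | turn [-0.0089  0.0018 -0.0002] open 0.0109 dq 0.010
```

```bash

python3 -m crank '[[0,0,0,0,0,0,0.9],[0,0,0,0,0,0,0.9],[0,0,0,0,0,0,0.9]]'>/dev/null; python3 - <<'E'
from h import *
st()
for c in ('scene','top'):
    p=eyes.get_image(c); save(p,c+'6')
    for d in spotter.mark_of('handle',p)[:1]:
        g=np.array(d['centre']); v=g-np.array([.4114,.080,.085]); print(c,g,d['confidence'],'tilt',np.arctan2(v[2],np.hypot(v[0],v[1]))-.037)
a=cv2.imread('pics/scene6.png')[100:340,220:460]; cv2.imwrite('pics/sc6z.png',cv2.resize(a,None,fx=2.5,fy=2.5,interpolation=cv2.INTER_CUBIC))
st()
E
```

```text
t 19.52 phi 0.5561 tilt 0.5191 r 272.1 lat -0.2 | Fx -3.4 Fy -0.8 Fz 3.7 Ftan 5.0 Frad -0.9 | turn [-0.0088  0.0018 -0.0003] open 0.0106 dq 0.001
scene [0.4552 0.3407 0.0008] 0.73 tilt -0.34535307230772655
t 19.72 phi 0.5560 tilt 0.5190 r 272.1 lat -0.2 | Fx -3.0 Fy 0.7 Fz 3.8 Ftan 4.9 Frad -0.6 | turn [-0.0089  0.0018 -0.0003] open 0.0107 dq 0.002
```

View pics/sc6z.png

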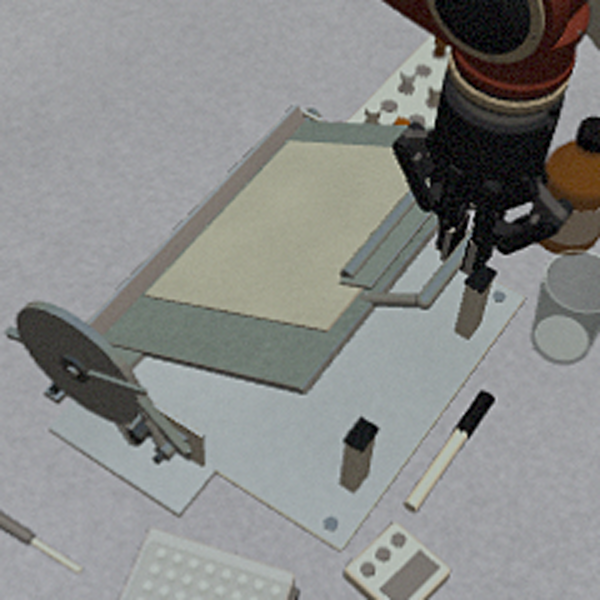

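```bash

python3 -m crank '[[0,0,0,0,0,0,0.7],[0,0,0,0,0,0,0.5],[0,0,0,0,0,0,0.35],[0,0,0,0,0,0,0.35]]'; bash run.sh; python3 - <<'E'
from h import *
p=eyes.get_image('scene'); save(p,'scene7')
a=cv2.imread('pics/scene7.png')[100:340,220:460]; cv2.imwrite('pics/sc7z.png',cv2.resize(a,None,fx=2.5,fy=2.5,interpolation=cv2.INTER_CUBIC))
E
```

```text
t: 20.05
tool_pos: [0.6457, 0.102, 0.3861]
tool_rot: [-2.115, -2.322, 0.007]
contact_force: [-0.3, 0.6, -0.5]
opening: 0.0279
t 20.05 phi 0.5483 tilt 0.5113 r 272.6 lat -0.5 | Fx -0.2 Fy 0.6 Fz -0.5 Ftan -0.3 Frad -0.4 | turn [-0.0039  0.0021 -0.0008] open 0.0279 dq 0.018
```

View pics/sc7z.png

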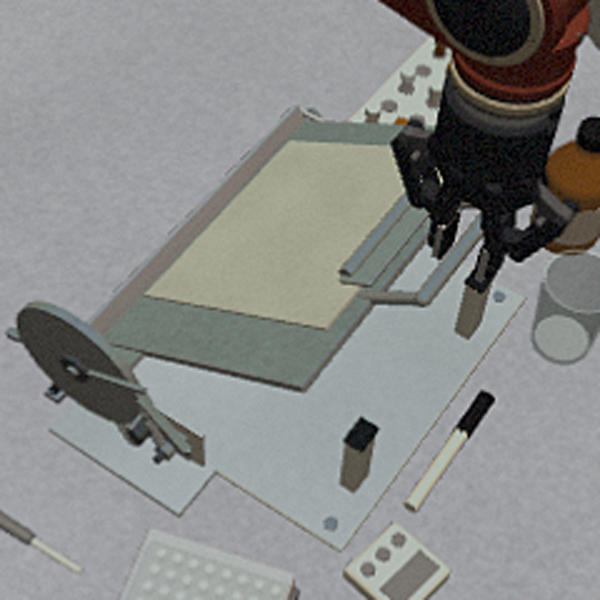

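Board stays at the same place (handle elbow still at (425,300)), fingers are open around the bar at (440,240)/(480,270). Retreat straight up.

```bash

python3 -m crank '[[0,0,0,0,0,-3,0.3],[0,0,0,0,0,-6,0.3],[0,0,0,0,0,-10,0.3],[0,0,0,0,0,-15,0.3],[0,0,0,0,0,-20,0.3],[0,0,0,0,0,-20,0.3],[0,0,0,0,0,-20,0.3],[0,0,0,0,0,-10,0.3]]'; python3 -m crank '[[0,0,0,0,0,0,0.3],[0,0,0,0,0,0,0.3],[0,0,0,0,0,0,0.3]]'; python3 - <<'E'
from h import *
for c in ('scene','top'):
    p=eyes.get_image(c); save(p,c+'8')
    for q in ("handle","tube_rack","tip_box","reagent","marker","timer","pipette","beaker"):
        print(c,q,[(np.round(d['centre'],4),round(d['confidence'],2)) for d in spotter.mark_of(q,p)][:1])
a=cv2.imread('pics/scene8.png')[60:340,200:480]; cv2.imwrite('pics/sc8z.png',cv2.resize(a,None,fx=2.1,fy=2.1,interpolation=cv2.INTER_CUBIC))
print(ctrl.get_obs()['t'],ctrl.get_obs()['contact_force'])
E
```

```text
t: 20.77
tool_pos: [0.6459, 0.1021, 0.4942]
tool_rot: [-2.113, -2.319, 0.011]
contact_force: [-0.1, 0.4, 0.7]
opening: 0.0302
t: 21.02
tool_pos: [0.646, 0.1021, 0.4996]
tool_rot: [2.115, 2.321, -0.002]
contact_force: [0.8, -0.3, 0.5]
opening: 0.0302
scene handle [(array([0.647 , 0.1029, 0.2281]), 0.97)]
scene tube_rack [(array([ 0.4543,  0.3393, -0.0006]), 0.65)]
scene tip_box [(array([ 0.6399, -0.1728, -0.0016]), 0.58)]
scene reagent [(array([ 0.6228,  0.3541, -0.0037]), 0.57)]
scene marker [(array([0.6824, 0.0808, 0.0019]), 0.69)]
scene timer [(array([ 0.718 , -0.0393,  0.002 ]), 0.66)]
scene pipette [(array([ 0.4076, -0.2186, -0.0029]), 0.74)]
scene beaker [(array([ 0.6948,  0.2427, -0.0004]), 0.57)]
top handle [(array([0.6472, 0.105 , 0.2274]), 0.79)]
top tube_rack [(array([0.455 , 0.3462, 0.0012]), 0.94)]
top tip_box [(array([ 0.6904,  0.2432, -0.0029]), 0.25)]
top reagent [(array([ 0.6254,  0.3531, -0.0043]), 0.58)]
top marker []
top timer [(array([ 0.723 , -0.0387, -0.0021]), 0.91)]
top pipette [(array([ 0.4082, -0.2208, -0.0012]), 0.96)]
top beaker [(array([0.6943, 0.2442, 0.0001]), 0.75)]
21.9167 [0.4742 0.2261 0.0581]
```

View pics/sc8z.png

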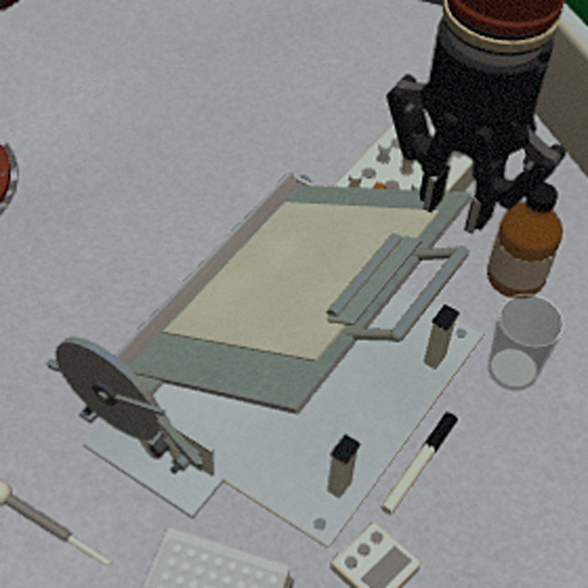

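```bash
python3 -c "
from h import *
print(ctrl.finish_job())"
```

```text
the job is handed in; nothing more can be done
None
```

The board is now propped in its middle notch at a tilt of about 0.51 rad. The gripper is open and about 0.1 m above it, touching nothing. I handed the job in at about 22 s of the 69 s; it reported no verdict.

**What I did**
1. I pinched the bar at the third notch, at a tilt of about 0.77, and lifted to the rubber stop with roughly 7 N of push.
2. I lowered at about 0.07 m/s. The pawl did not catch on the way down.
3. The board reached the rests and lay flat. I pressed with about 23 N there, on the rests and not on the pawl.
4. I raised the board to a tilt of about 0.69, then let it down in steps of just over 1 mm until the pawl took the load at about 0.52. The push peaked at about 6.7 N and held at about 5 N for over 0.3 s.
5. I opened the fingers and backed straight up.

**Last checks**
- **Board:** it showed no movement in the pictures taken just before release and just after. Both cameras then put the handle at a height of 0.228 m, which gives the 0.51 rad.
- **Wrist force:** under 1 N after backing away, so nothing was touching.
- **Other things on the bench:** the scene camera found all seven within a few millimetres of where they started.
- **Disagreements:** the last top picture missed the marker and gave a low-confidence false position for the tip box (it matched the beaker). The grasp point sat about 4 mm above the bar after the lowering, so I recalibrated the tilt on the flat position.

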